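Hang the peg bin on the slat panel and put the clothes peg in it

ROBOT

A 6-joint arm with a two-finger parallel gripper is mounted at the origin on a cart in front of the work surface, level with it; the furniture and walls round the work are solid. World frame = base frame: x ahead of the robot, y to its left, z up, the work surface at z = 0. Lengths are in m, angles in rad, forces in N, time in s.
With the tool pointing down it reaches from about 0.35 to 0.775 m from the base axis. Payload 7.3 kg.
Tool frame: the origin (TCP) lies between the finger pads; the fingertips stand 8 mm ahead of it and the grasp point (between the pads) lies 11 mm behind it (robot.nose_length is the distance from the TCP to the fingertips, in m); z points along the fingers, y is the line along which they close (so a half turn about z gives the same grasp; the last joint's range is limited). The gripper opens to 92 mm and grips with 3 to 60 N. Pads are 19 mm wide; open, the fingers measure 130 mm over their backs; the gripper's body (75 mm by 190 mm) begins 47 mm behind the grasp point.
Start: joints at [1.077, 0.342, 1.524, -0, 1.275, -0.146], TCP at [0.179, 0.494, 0.235] pointing down, gripper open.
Joint ranges: [-2.53, 2.53], [-0.77, 2.02], [0.04, 2.7], [-1, 4.14], [0.28, 2.66], [-3.11, 3.11]. Speed limits (rad/s): [2.57, 2.57, 3.14, 3.14, 3.14, 3.14].

INTERFACE

Orientations are given as [roll, pitch, yaw] about the fixed x, y, z axes, in that order (R = Rz(yaw) Ry(pitch) Rx(roll)).
In Python, from cell import robot gives the robot as it stands. The module is installed in compiled form; this text tells all that it offers.
- The arm moves only by the shell command python3 -m jog 'ROWS' [FORCE]. ROWS is JSON, a list that holds one entry, the list of rows, each a list of 5 numbers: the gripper's target within -1 to 1 (fully open at 1, half-way at 0, shut at -1), then the shift along the tool's x, y, z in m, then the turn about the tool's z in rad. A call has 1 to 5 rows; each row is the pose to reach, as a shift and turn from the pose commanded when the call began, along the tool's axes at that moment; what a row does not reach only later rows make up. A row lasts 1/12 s, in which the tool goes at most 41.7 mm and 7.16 degrees, less where a joint would pass 70% of its speed; a pose out of reach is approached as far as the arm can. A call with a gripper value outside its range is refused whole. The fingers move at their own pace and stop on an object; FORCE is the grip in N (left out, the last holds). Time passes only in rows, so rows that repeat a pose let the fingers close. It gives the time, the measured TCP pose, the force, the opening and the grip force at its end, in the units of the state.
- robot.observe(): the state, without advancing time (a new reading comes with each control period).
- robot.read_camera(name): name is "scene" or "top"; returns the picture (480x640x3 uint8, red, green, blue); there is no depth.
- robot.camera_model(name): a dict with "camera_matrix" (3x3 intrinsics, pixels), "dist_coeffs" ([k1, k2, p1, p2, k3] as OpenCV has them; the pictures are not rectified), "position" and "attitude" of the camera in the world. Camera axes: x right, y down, z forward; pixel columns grow to the right and rows downward; lengths in m; the calibration is good to about 2 mm. A picture is of the moment at which its call begins. camera_model takes no time and is no camera call.
- robot.hand_in(): hands the job in; it is judged then, once.
The state is a dict: "time": time; "qpos": joint angles; "qvel": joint speeds; "joint_efforts": joint torques, N m; "tool_pos": TCP position; "tool_rot": TCP orientation; "contact_force": force on the tool from outside, world axes, zero at the start; "torque": the same for the moment, N m; "opening": finger opening in m; "grip_force": force on a finger pad.
Only numpy, scipy, OpenCV 4.12 (cv2) and the standard library are available. Lean on these libraries where they do the work, as an engineer would, in place of code of your own. Each camera call takes 0.05 s, during which the arm holds its last target. There are 200 camera calls.

TASK

Hang the blue bin on the slat panel: tilt its front up, work the steel hook on its back up into the upper groove, then swing it down until it hangs level with its back against the panel, and let go. Then put the red clothes peg into the hanging bin, leaving the tape measure and the spray can where they are.

Things in the scene. Friction and masses are not known exactly. Their poses are not given: they have to be found in the camera images.
- panel: Upright aluminium slat panel on two black feet, 220 mm wide, 172 mm high, 46 mm deep, fixed to the worktop. Origin at the foot of the middle of its front face; x points level into the panel (away from the robot), y along it, z up. Its face is slats 4 mm thick; behind them is a hollow 32 mm deep, then a plywood board. Feet stick out 20 mm in front, at the ends.
- groove (a point): Middle of the lower edge of the panel's upper groove, on the front face, 130 mm above the worktop; axes as the panel. The groove is a straight slot 18 mm high and 200 mm long, closed at both ends. The slat above it is 20 mm high, up to the top cap's underside (168 mm up). The like groove lower down (50 to 68 mm up) is not used.
- bin_center (a point): Centre, half-way up, of the blue bin, open at the top: outside 88 mm deep (its x, pointing to its back), 62 mm wide (y), 52 mm high (z up), walls and floor 2.5 mm, 0.10 to 0.17 kg. Side walls full height up to 32 mm in front of the centre, then 32 mm as the front wall. Stands upright, back turned roughly away from the robot. Grip it across the width by the side walls.
- hook_tip (a point): Middle of the top edge of the bin's steel hook, 52 mm behind and 47 mm above bin_center, axes as the bin. An L of 3 mm sheet, 44 mm wide: level tongue from the back, its top flush with the rim, upright leg 24 mm high from the tongue's underside, gap 6.5 mm from leg to bin back. Enters with the bin's front tilted up 30 to 45 degrees. Hung, it is about 8 mm behind the face, 24 mm above groove.
- peg_center (a point): Centre, half-way up, of the red clothes peg lying flat on the worktop: 72 mm long (its y), 15 mm wide (its x), 12 mm high, 15 g.
- tape_measure: Yellow and black tape measure, 33 x 71 mm, 62 mm high, origin under its middle. Not to be disturbed.
- aerosol: Spray can with an orange cap, 66 mm across, 189 mm high, origin under its middle. Not to be disturbed.

How it is judged:
On the way, in this order (a step that is already met when the one before it is completed fails the run):
1. the bin hangs by its hook in the upper groove, level and let go (x of hook_tip in the frame of groove between 0.003 and 0.016 m and y of hook_tip in the frame of groove between -0.1 and 0.1 m and z of hook_tip in the frame of groove between 0.0195 and 0.031 m and angle between bin_center's own z axis and vertical below 0.13 rad and angle between the x axis of bin_center and the x axis of groove, either way round below 0.13 rad and contact force between the fingers and bin below 0.05 N), for 0.2 s.
2. the peg lies in the hanging bin (x of hook_tip in the frame of groove between 0.003 and 0.016 m and y of hook_tip in the frame of groove between -0.1 and 0.1 m and z of hook_tip in the frame of groove between 0.0195 and 0.031 m and angle between bin_center's own z axis and vertical below 0.13 rad and angle between the x axis of bin_center and the x axis of groove, either way round below 0.13 rad and x of peg_center in the frame of bin_center between -0.043 and 0.043 m and y of peg_center in the frame of bin_center between -0.03 and 0.03 m and z of peg_center in the frame of bin_center between -0.026 and 0.026 m), for 0.2 s.
At the end, for the whole second after the job is handed in: Bin hung: hook tip 3-16 mm behind the panel's face, 19.5-31 mm above the upper groove's lower edge, within 100 mm of its middle along it; bin level and square to the panel within 0.13 rad. The peg's centre is inside the bin, below its rim. Bin and peg at rest (all of step 2 and linear speed of each of bin, peg below 0.02 m/s); the robot touches nothing.
It fails at once if the tape measure was moved more than 30 mm (distance of tape_measure from where it was at the start of the episode above 0.03 m).
It fails at once if the spray can was moved more than 30 mm (distance of aerosol from where it was at the start of the episode above 0.03 m).
It also fails if it takes over 72 s, if anything falls off the work surface, if the arm or the gripper's body presses on something with over 40 N, if the wrist force passes 120 N, or if a joint passes its speed limit or range.

## Working session

There is one attempt and no reset: what is moved stays moved. The work goes in short steps, Python scripts to look and compute and a shell command to move; the robot and the scene stay as the last step left them, time stands still between calls to the robot, and variables do not carry over. Pictures are saved under pics/ and viewed, at most 10 in all, crops included, and the job is handed in when it is done.

```bash
mkdir -p pics; cat > h.py <<'E'
from cell import robot
import numpy as np, cv2
from scipy.spatial.transform import Rotation as R
def cam(n):
    m=robot.camera_model(n); a=np.array(m["attitude"],float)
    Rm=a if a.shape==(3,3) else R.from_euler('xyz',a).as_matrix()
    return np.array(m["camera_matrix"],float),np.array(m["dist_coeffs"],float),np.array(m["position"],float),Rm
def snap(n,name=None):
    im=robot.read_camera(n)[:,:,::-1].copy()
    if name: cv2.imwrite(f'pics/{name}.png',im)
    return im
def ray(n,px):
    K,d,p,Rm=cam(n)
    u=cv2.undistortPoints(np.array(px,float).reshape(-1,1,2),K,d).reshape(-1,2)
    return p,(Rm@np.c_[u,np.ones(len(u))].T).T
def onz(n,px,z):
    p,r=ray(n,px); return p+r*((z-p[2])/r[:,2])[:,None]
def proj(n,P):
    K,d,p,Rm=cam(n); Rc=Rm.T
    return cv2.projectPoints(np.array(P,float).reshape(-1,3),cv2.Rodrigues(Rc)[0],-Rc@p,K,d)[0].reshape(-1,2)
def two(pa,pb,a="scene",b="top"):
    p,r=ray(a,[pa]);q,s=ray(b,[pb]);r=r[0];s=s[0]
    t=np.linalg.lstsq(np.c_[r,-s],q-p,rcond=None)[0]
    A=p+r*t[0];B=q+s*t[1]; return (A+B)/2,np.linalg.norm(A-B)
E
python3 - <<'E'
from h import *
np.set_printoptions(precision=4,suppress=True)
for n in("scene","top"):
    snap(n,n+"0");print(robot.camera_model(n))
o=robot.observe();print(o)
E
```

```text
{'camera_matrix': array([[567.1568,   0.    , 324.2077],
       [  0.    , 567.1568, 241.2474],
       [  0.    ,   0.    ,   1.    ]]), 'dist_coeffs': array([-0.1139,  0.    ,  0.    ,  0.    ,  0.    ]), 'position': array([-0.2838, -0.4305,  0.8067]), 'attitude': array([-2.2196,  0.0199, -1.1141])}
{'camera_matrix': array([[438.1138,   0.    , 315.8106],
       [  0.    , 438.1138, 240.2349],
       [  0.    ,   0.    ,   1.    ]]), 'dist_coeffs': array([-0.0981,  0.    ,  0.    ,  0.    ,  0.    ]), 'position': array([ 0.3676, -0.0042,  1.0714]), 'attitude': array([-2.9623,  0.0139, -1.5657])}
{'time': 0.1, 'qpos': array([ 1.077 ,  0.3427,  1.5248,  0.    ,  1.2754, -0.146 ]), 'qvel': array([ 0.0014, -0.0011, -0.0031,  0.0001, -0.0005,  0.0004]), 'joint_efforts': array([  0.001 , -43.2005, -24.4695,   0.0718,   0.0526,  -0.    ]), 'tool_pos': array([0.1788, 0.4933, 0.2341]), 'tool_rot': array([-3.1403, -0.0002,  2.7937]), 'contact_force': array([ 0.887 ,  0.1577, -0.3604]), 'torque': array([ 0.007 ,  0.0269, -0.0032]), 'grip_force': 0.0, 'opening': 0.09168476397666064}
```

View pics/scene0.png

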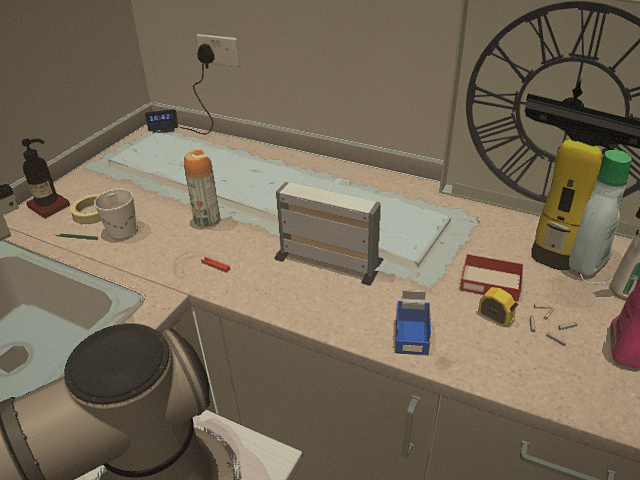

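View pics/top0.png

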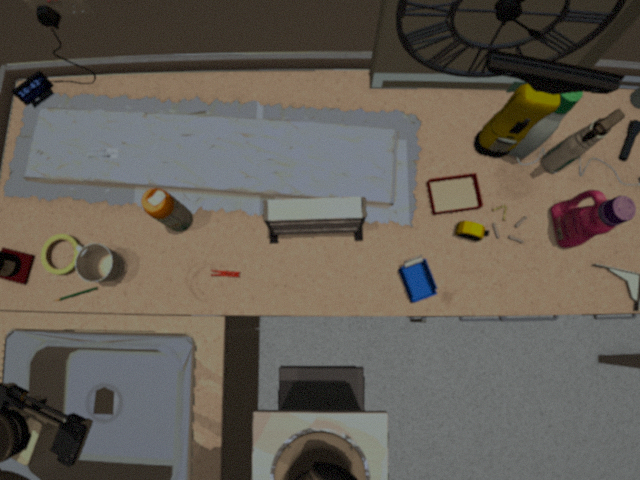

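The scene view shows the panel (scene ~(325,230), top ~(315,215)), the bin at scene (413,328) / top (418,280), and the peg at scene (215,264) / top (226,273). The tape measure is beyond the bin and the can is beyond the peg. I'll take masks plus an enlarged crop next.

```bash
python3 - <<'E'
from h import *
np.set_printoptions(precision=4,suppress=True)
s=cv2.imread('pics/scene0.png');t=cv2.imread('pics/top0.png')
a=cv2.resize(t[185:310,255:455],None,fx=4,fy=4,interpolation=cv2.INTER_CUBIC)[:300*2]
b=cv2.resize(s[170:360,265:465],None,fx=4,fy=4,interpolation=cv2.INTER_CUBIC)
cv2.imwrite('pics/a.png',a);cv2.imwrite('pics/b.png',b[:600])
h=cv2.cvtColor(t,cv2.COLOR_BGR2HSV)
def mk(m,name,z):
    c=max(cv2.findContours(m,0,1)[0],key=cv2.contourArea)
    P=cv2.approxPolyDP(c,2,True).reshape(-1,2)
    bx=cv2.boxPoints(cv2.minAreaRect(c)); print(name,cv2.contourArea(c),bx.tolist(),P.tolist());w=onz("top",bx,z);print(w,w.mean(0),np.linalg.norm(w[0]-w[1]),np.linalg.norm(w[1]-w[2]))
mk(cv2.inRange(h,(100,120,40),(130,255,255)),"bin",.052)
m=cv2.inRange(h,(0,150,90),(8,255,255))|cv2.inRange(h,(172,150,90),(180,255,255));m[:,:190]=0;m[:,260:]=0;m[:255]=0
mk(m,"peg",.012)
E
```

```text
bin 860.5 [[398.6170654296875, 268.246337890625], [424.753662109375, 258.6170654296875], [437.3707275390625, 292.8634033203125], [411.234130859375, 302.49267578125]] [[424, 260], [426, 269], [419, 263], [407, 268], [402, 267], [400, 271], [411, 295], [411, 301], [435, 293]]
[[ 0.4862 -0.1833  0.052 ]
 [ 0.509  -0.2457  0.052 ]
 [ 0.4286 -0.2725  0.052 ]
 [ 0.4065 -0.2106  0.052 ]] [ 0.4576 -0.228   0.052 ] 0.06651389242875093 0.08474342099542952
peg 76.0 [[214.76551818847656, 274.9862060546875], [215.04481506347656, 270.2379150390625], [238.2586212158203, 271.60345458984375], [237.9793243408203, 276.35174560546875]] [[215, 271], [220, 273], [215, 275], [238, 276], [238, 272]]
[[0.4726 0.2582 0.012 ]
 [0.4843 0.258  0.012 ]
 [0.4813 0.2005 0.012 ]
 [0.4697 0.2008 0.012 ]] [0.4769 0.2293 0.012 ] 0.01167015837559758 0.05760553798102326
```

View pics/a.png

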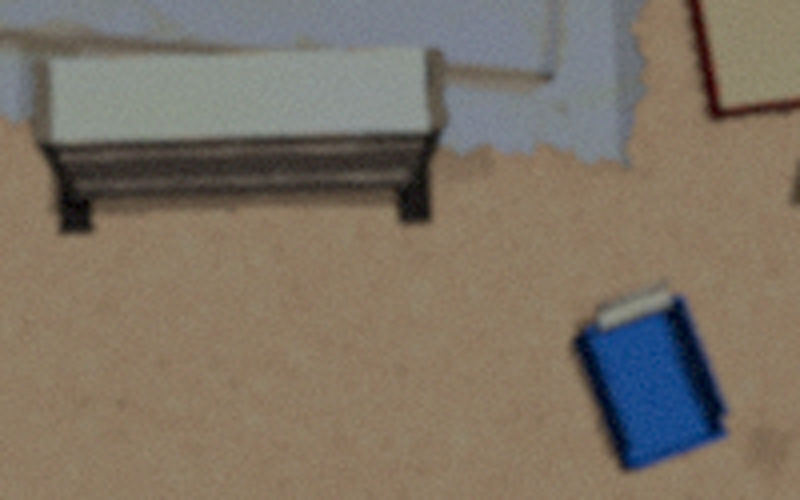

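View pics/b.png

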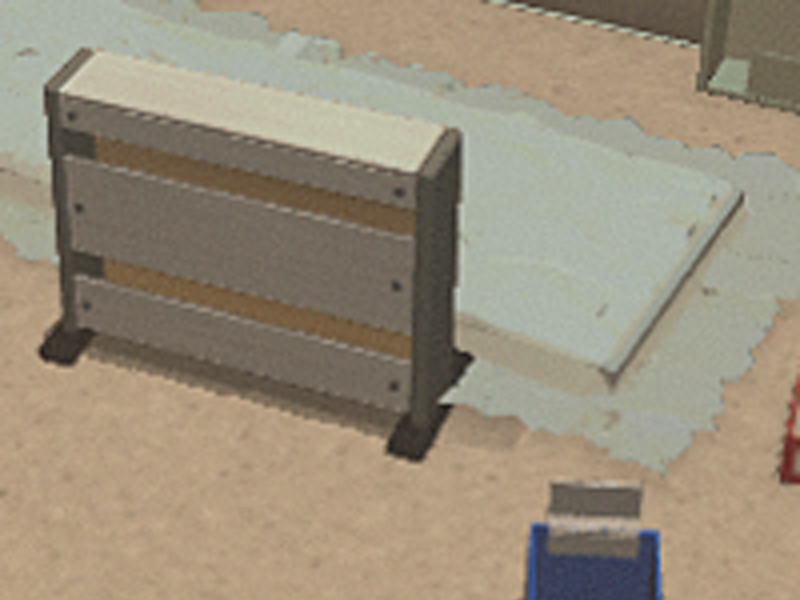

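```bash
python3 - <<'E'
from h import *
np.set_printoptions(precision=4,suppress=True)
c=lambda x,y:(255+(x-1.5)/4,185+(y-1.5)/4)
d=lambda x,y:(265+(x-1.5)/4,170+(y-1.5)/4)
L=two(d(48,93),c(40,143));Rr=two(d(418,172),c(440,132));print(L,Rr)
P=onz("top",[c(40,143),c(440,132)],.172);print(P,np.linalg.norm(P[0]-P[1]))
v=P[0]-P[1];print("panel yaw",np.arctan2(-v[0],v[1]),"mid",P.mean(0))
print("scene@.172",onz("scene",[d(48,93),d(418,172)],.172))
back=onz("top",[c(580,340),c(682,297)],.052);fr=onz("top",[c(723,433),c(628,467)],.032)
print(back,fr)
a=back.mean(0)[:2]-fr.mean(0)[:2];print("bin yaw",np.arctan2(a[1],a[0]),np.linalg.norm(a),"center",(back.mean(0)+fr.mean(0))[:2]/2)
w=back[0]-back[1];print("yaw by back",np.arctan2(-w[0],w[1]),np.linalg.norm(w))
print("scene back corners",onz("scene",[d(530,525),d(660,530)],.052))
ht=two(d(596,484),c(633,302));print("hook",ht, onz("top",[c(633,302)],.073))
E
```

```text
(array([0.5737, 0.1173, 0.1697]), np.float64(0.0011187455112719419)) (array([ 0.5779, -0.0924,  0.1764]), np.float64(0.0014008034923148759))
[[ 0.5729  0.1174  0.172 ]
 [ 0.5793 -0.0934  0.172 ]] 0.2109369529204145
panel yaw 0.03007854818428683 mid [0.5761 0.012  0.172 ]
scene@.172 [[ 0.571   0.1149  0.172 ]
 [ 0.5833 -0.0895  0.172 ]]
[[ 0.483  -0.1855  0.052 ]
 [ 0.5084 -0.2466  0.052 ]] [[ 0.4298 -0.273   0.032 ]
 [ 0.4099 -0.2157  0.032 ]]
bin yaw 0.3569224828608125 0.08093363648519628 center [ 0.4578 -0.2302]
yaw by back 0.3951239279338378 0.06614408987787117
scene back corners [[ 0.4906 -0.1903  0.052 ]
 [ 0.5135 -0.2485  0.052 ]]
hook (array([ 0.5034, -0.2147,  0.0766]), np.float64(0.00527534429197526)) [[ 0.5026 -0.2131  0.073 ]]
```

```bash
cat >> h.py <<'E'
def go(x,y,z,yaw=None):
    "shift of TCP to world x,y,z in tool axes, and the turn"
    o=robot.observe(); M=R.from_euler('xyz',o["tool_rot"]).as_matrix()
    d=M.T@(np.array([x,y,z])-o["tool_pos"])
    tu=0 if yaw is None else (o["tool_rot"][2]-yaw+np.pi)%(2*np.pi)-np.pi
    print("t",round(o["time"],2),"pos",o["tool_pos"].round(4),"yaw",round(o["tool_rot"][2],3),"shift",d.round(4),"turn",round(tu,3))
E
python3 -m jog '[[[1,0,0,0,0.12],[1,0,0,0,0.24],[1,0,0,0,0.36],[1,0,0,0,0.48],[1,0,0,0,0.6]]]'
python3 -m jog '[[[1,0,0,0,0.12],[1,0,0,0,0.24],[1,0,0,0,0.36],[1,0,0,0,0.48],[1,0,0,0,0.6]]]' >/dev/null
python3 -m jog '[[[1,0,0,0,0.12],[1,0,0,0,0.24],[1,0,0,0,0.36],[1,0,0,0,0.48],[1,0,0,0,0.6]]]' >/dev/null
python3 -m jog '[[[1,0,0,0,0.12],[1,0,0,0,0.24],[1,0,0,0,0.36],[1,0,0,0,0.48],[1,0,0,0,0.62]]]'
python3 -c "
from h import *
go(.42,.1,.235,.37)"
```

```text
time: 0.52
tool_pos: [0.1788, 0.4933, 0.2343]
tool_rot: [-3.141, 0.0, 2.188]
contact_force: [0.4, 0.4, 0.6]
opening: 0.0919
grip_force: 0.0
time: 1.77
tool_pos: [0.1788, 0.4934, 0.2343]
tool_rot: [3.141, 0.001, 0.383]
contact_force: [0.3, -0.3, 0.1]
opening: 0.0919
grip_force: 0.0
t 1.77 pos [0.1788 0.4934 0.2343] yaw 0.383 shift [ 0.0768  0.455  -0.0005] turn 0.013
```

```bash
python3 -m jog '[[[1,0.007,0.04,0,0],[1,0.014,0.08,0,0],[1,0.021,0.12,0,0],[1,0.028,0.16,0,0],[1,0.035,0.2,0,0]]]' >/dev/null
python3 -m jog '[[[1,0.007,0.04,0,0],[1,0.014,0.08,0,0],[1,0.021,0.12,0,0],[1,0.028,0.16,0,0],[1,0.035,0.2,0,0]]]' >/dev/null
python3 -m jog '[[[1,0,0.04,0,0],[1,-0.01,0.08,0,0],[1,-0.02,0.12,0,0],[1,-0.03,0.16,0,0],[1,-0.04,0.2,0,0]]]' >/dev/null
python3 -m jog '[[[1,-0.01,0.04,0,0],[1,-0.02,0.08,0,0],[1,-0.03,0.12,0,0],[1,-0.04,0.15,0,0],[1,-0.04,0.15,0,0]]]'
python3 - <<'E'
from h import *
go(.440,-.237,.12,.375)
s=snap("scene","s1")
cv2.imwrite('pics/c1.png',cv2.resize(s[180:380,300:560],None,fx=3,fy=3))
E
```

```text
time: 3.43
tool_pos: [0.454, -0.2096, 0.234]
tool_rot: [3.14, 0.001, 0.384]
contact_force: [-0.9, -0.4, -0.2]
opening: 0.092
grip_force: 0.0
t 3.43 pos [ 0.454  -0.2096  0.234 ] yaw 0.384 shift [-0.0232  0.02    0.114 ] turn 0.009
```

```bash
python3 -m jog '[[[1,-0.023,0.02,0.03,0.008],[1,-0.023,0.02,0.07,0.008],[1,-0.023,0.02,0.1,0.008],[1,-0.023,0.02,0.114,0.008],[1,-0.023,0.02,0.114,0.008]]]'
python3 - <<'E'
from h import *
go(.440,-.237,.022,.375)
s=snap("scene");t=snap("top")
cv2.imwrite('pics/c2.png',np.hstack([cv2.resize(s[230:390,350:480],None,fx=3,fy=3),cv2.resize(t[220:320,370:470],(400,480))]))
E
```

```text
time: 3.9
tool_pos: [0.4382, -0.2288, 0.1174]
tool_rot: [-3.135, 0.004, 0.381]
contact_force: [-0.5, -0.6, 0.3]
opening: 0.0919
grip_force: 0.0
t 3.9 pos [ 0.4382 -0.2288  0.1174] yaw 0.381 shift [-0.001   0.009   0.0953] turn 0.006
```

View pics/c2.png

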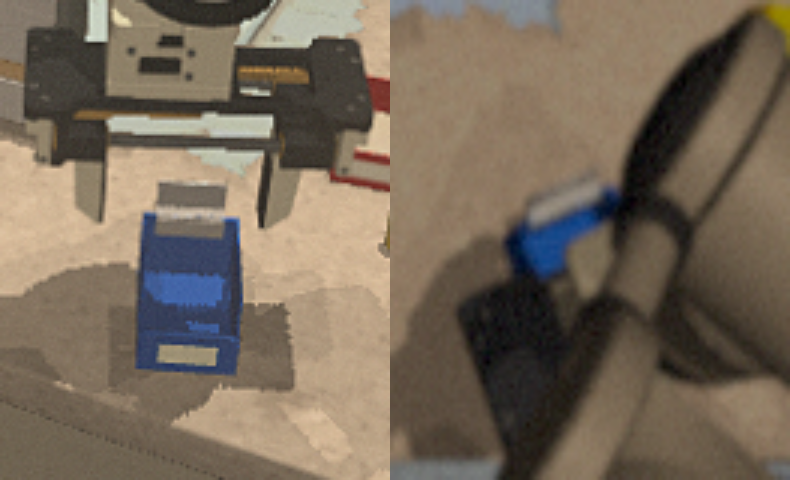

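The gripper stands square over the bin, with its fingers on either side of the walls. I'll descend and grip lightly.

```bash
python3 -m jog '[[[1,0,0.003,0.02,0],[1,0,0.003,0.05,0],[1,0,0.003,0.08,0],[1,0,0.003,0.093,0],[1,0,0.003,0.093,0]]]'
python3 -c "
from h import *
go(.440,-.237,.022,.375)"
```

```text
time: 4.42
tool_pos: [0.441, -0.2332, 0.0267]
tool_rot: [-3.139, 0.001, 0.382]
contact_force: [-0.2, 0.2, 0.0]
opening: 0.0918
grip_force: 0.0
t 4.42 pos [ 0.441  -0.2332  0.0267] yaw 0.382 shift [-0.0023  0.0032  0.0047] turn 0.007
```

```bash
python3 -m jog '[[[0.5,-0.002,0.003,0.002,0],[0.4,-0.002,0.003,0.002,0],[0,-0.002,0.003,0.002,0],[0,-0.002,0.003,0.002,0],[0,-0.002,0.003,0.002,0]]]' 5
python3 -m jog '[[[0,0,0,0,0],[0,0,0,0,0],[0,0,0,0,0],[0,0,0,0,0],[0,0,0,0,0]]]'
python3 -c "
from h import *
go(.440,-.237,.022,.375)"
```

```text
time: 4.83
tool_pos: [0.4412, -0.2382, 0.0267]
tool_rot: [3.14, -0.001, 0.381]
contact_force: [0.9, -1.9, 1.8]
opening: 0.0632
grip_force: 0.9
time: 5.25
tool_pos: [0.4412, -0.2382, 0.0267]
tool_rot: [3.14, -0.001, 0.381]
contact_force: [-0.5, 0.8, 6.5]
opening: 0.0625
grip_force: 5.0
t 5.25 pos [ 0.4412 -0.2382  0.0267] yaw 0.381 shift [-0.0007 -0.0016  0.0047] turn 0.006
```

```bash
python3 -m jog '[[[0,0.003,0,-0.005,0],[0,0.007,0,-0.010,0],[0,0.012,0,-0.015,0],[0,0.017,0,-0.020,0],[0,0.017,0,-0.020,0]]]'
python3 -m jog '[[[0,0.005,0,-0.004,0],[0,0.010,0,-0.008,0],[0,0.016,0,-0.011,0],[0,0.022,0,-0.013,0],[0,0.022,0,-0.013,0]]]'
python3 - <<'E'
from h import *
s=snap("scene")
cv2.imwrite('pics/c3.png',cv2.resize(s[220:390,340:500],None,fx=3.5,fy=3.5))
E
```

```text
time: 5.67
tool_pos: [0.458, -0.2315, 0.0469]
tool_rot: [3.14, -0.002, 0.382]
contact_force: [0.8, 0.2, -1.0]
opening: 0.0627
grip_force: 4.9
time: 6.08
tool_pos: [0.4783, -0.2231, 0.0593]
tool_rot: [3.14, -0.001, 0.381]
contact_force: [0.2, 1.2, -1.5]
opening: 0.0618
grip_force: 4.9
```

View pics/c3.png

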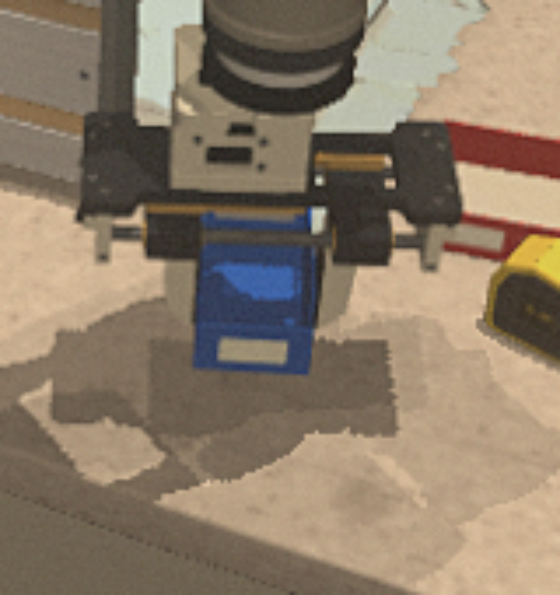

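```bash
cat >> h.py <<'E'
def tilt(gx,gz,ths,pts=((-44,-26),(-44,6))):
    o=robot.observe();p=o["tool_pos"]+[0,0,.011];yw=o["tool_rot"][2]
    ex=np.array([np.cos(yw),np.sin(yw),0]);ey=np.array([-ex[1],ex[0],0])
    for th in ths:
        c,s=np.cos(np.radians(th)),np.sin(np.radians(th));q=[]
        for x,z in pts:
            a,b=x/1e3-gx,z/1e3-gz
            for w in(.031,-.031): q.append(p+ex*(a*c+b*s)+ey*w+[0,0,-a*s+b*c])
        print(th,proj("scene",q).round(1).tolist(), "minz",round(min(v[2] for v in q),3))
E
python3 -c "
from h import *
tilt(-.02,.012,[0,10,20,30,40])"
```

```text
0 [[394.2, 326.1], [427.2, 327.2], [395.2, 314.0], [428.8, 315.1]] minz 0.032
10 [[394.5, 326.7], [427.6, 327.9], [395.4, 312.6], [429.0, 313.7]] minz 0.037
20 [[394.7, 326.6], [428.1, 327.8], [395.5, 310.9], [429.3, 312.0]] minz 0.042
30 [[395.0, 325.7], [428.6, 326.9], [395.6, 308.9], [429.5, 310.0]] minz 0.049
40 [[395.2, 324.2], [429.1, 325.3], [395.8, 306.7], [429.6, 307.9]] minz 0.056
```

The tilt is still only about 5–10°, because 5 N of grip holds the bin rigid. I'll loosen to 3 N and shake. At this height the worktop stops the droop at about 35–40°.

```bash
python3 -m jog '[[[0,0,0,0.003,0],[0,0,0,0.003,0],[0,0,0,0.003,0],[0,0,0,-0.012,0],[0,0,0,0.003,0]]]' 3
python3 -m jog '[[[0,0,0,-0.015,0],[0,0,0,0,0],[0,0,0,-0.015,0],[0,0,0,0,0],[0,0,0,0,0]]]'
python3 - <<'E'
from h import *
s=snap("scene","s4"); h=cv2.cvtColor(s,cv2.COLOR_BGR2HSV)
m=cv2.inRange(h,(100,120,40),(130,255,255));m[:,:370]=0;m[:,460:]=0;m[:270]=0
c=max(cv2.findContours(m,0,1)[0],key=cv2.contourArea);print(cv2.approxPolyDP(c,1.5,True).reshape(-1,2).tolist())
for x in (398,402,426): print(x,[tuple(int(v) for v in h[y,x]) for y in range(300,330,1)])
tilt(-.02,.012,[0,20,40])
E
```

```text
time: 6.55
tool_pos: [0.4791, -0.2249, 0.0592]
tool_rot: [3.136, -0.004, 0.381]
contact_force: [2.0, -0.1, -1.1]
opening: 0.0621
grip_force: 3.0
time: 6.97
tool_pos: [0.4764, -0.2234, 0.0548]
tool_rot: [-3.141, 0.001, 0.38]
contact_force: [-0.3, -0.2, -2.0]
opening: 0.062
grip_force: 3.0
[[398, 293], [396, 308], [400, 310], [396, 312], [396, 316], [399, 317], [396, 319], [396, 326], [428, 328], [429, 312], [424, 311], [424, 296], [426, 294], [423, 293], [423, 300], [420, 302], [400, 301]]
398 [(112, 135, 115), (110, 128, 112), (109, 131, 111), (113, 115, 102), (113, 107, 105), (110, 123, 102), (112, 123, 104), (110, 113, 106), (111, 124, 105), (111, 118, 99), (113, 116, 97), (109, 129, 101), (110, 126, 109), (112, 121, 105), (111, 118, 110), (110, 132, 108), (110, 129, 109), (112, 113, 113), (112, 126, 107), (108, 119, 111), (111, 121, 110), (109, 133, 107), (113, 119, 111), (110, 116, 110), (109, 133, 107), (112, 115, 106), (112, 131, 109), (110, 119, 103), (11, 40, 102), (17, 77, 112)]
402 [(111, 80, 111), (111, 142, 115), (111, 132, 118), (110, 128, 118), (112, 130, 118), (110, 13
[... 437 characters left out ...]
, 56, 64), (122, 65, 63), (109, 75, 65), (114, 61, 63), (113, 55, 60), (111, 57, 63), (118, 55, 69), (118, 57, 63), (117, 44, 64), (127, 39, 59), (114, 113, 97), (112, 135, 104), (112, 113, 106), (112, 120, 106), (111, 124, 109), (111, 126, 115), (110, 130, 116), (111, 126, 117), (110, 126, 113), (112, 124, 111), (112, 121, 114), (112, 123, 114), (109, 134, 114), (112, 123, 116), (111, 134, 112), (112, 131, 115), (112, 138, 113), (112, 138, 120), (130, 8, 94)]
0 [[393.9, 328.0], [426.8, 329.1], [394.9, 315.9], [428.4, 317.1]] minz 0.028
20 [[394.3, 328.5], [427.7, 329.7], [395.2, 312.8], [428.9, 314.0]] minz 0.039
40 [[394.8, 326.1], [428.7, 327.3], [395.4, 308.7], [429.2, 309.8]] minz 0.052
```

Tilt now reads about 38° (front wall 18 px tall, top at row 309.5). I'll squeeze to hold that, lift, and carry the bin to a spot in front of the panel.

```bash
python3 -m jog '[[[0,0,0,0,0],[0,0,0,0,0],[0,0,0,0,0],[0,0,0,-0.01,0],[0,0,0,-0.02,0]]]' 25
python3 -m jog '[[[0,0,0,-0.02,0],[0,0,0,-0.04,0],[0,0,0,-0.055,0],[0,0,0,-0.065,0],[0,0,0,-0.065,0]]]'
python3 -m jog '[[[0,0.007,-0.02,0,0.03],[0,0.016,-0.045,0,0.06],[0,0.024,-0.07,0,0.1],[0,0.032,-0.095,0,0.14],[0,0.041,-0.12,0,0.17]]]'>/dev/null
python3 -m jog '[[[0,0,0,0,0.05],[0,0,0,0,0.1],[0,0,0,0,0.15],[0,0,0,0,0.17],[0,0,0,0,0.17]]]'
python3 - <<'E'
from h import *
go(.465,.005,.136,.04)
E
```

```text
time: 7.43
tool_pos: [0.4766, -0.223, 0.0762]
tool_rot: [-3.141, 0.001, 0.381]
contact_force: [0.0, -0.4, -1.0]
opening: 0.0616
grip_force: 24.9
time: 7.85
tool_pos: [0.4781, -0.224, 0.1437]
tool_rot: [3.137, -0.003, 0.381]
contact_force: [0.1, -0.0, -1.5]
opening: 0.0615
grip_force: 24.9
time: 8.68
tool_pos: [0.47, -0.0965, 0.1403]
tool_rot: [-3.141, 0.001, 0.041]
contact_force: [0.3, -0.3, -1.1]
opening: 0.0618
grip_force: 24.9
t 8.68 pos [ 0.47   -0.0965  0.1403] yaw 0.041 shift [-0.0009 -0.1016  0.0043] turn 0.001
```

```bash
python3 -m jog '[[[0,0,-0.025,0,0],[0,0,-0.055,0,0],[0,0,-0.085,0,0],[0,0,-0.1,0,0],[0,0,-0.1,0,0]]]'
python3 - <<'E'
from h import *
s=snap("scene","s5");t=snap("top","t5")
cv2.imwrite('pics/c5.png',np.hstack([cv2.resize(s[170:320,250:390],(560,600)),cv2.resize(t[190:310,270:318],(240,600))]))
tilt(-.02,.012,[30,35,40,45],((-44,-26),(-44,6),(52,47)))
E
```

```text
time: 9.1
tool_pos: [0.4656, 0.0057, 0.1405]
tool_rot: [-3.141, 0.001, 0.045]
contact_force: [-0.6, -0.5, -2.0]
opening: 0.0617
grip_force: 24.9
30 [[277.2, 258.2], [306.7, 266.1], [280.1, 241.9], [309.8, 249.6], [303.8, 218.3], [331.7, 225.0]] minz 0.131
35 [[276.7, 257.3], [306.2, 265.2], [280.2, 240.9], [309.9, 248.5], [303.8, 221.3], [331.6, 228.0]] minz 0.134
40 [[276.2, 256.2], [305.9, 264.1], [280.3, 239.8], [310.0, 247.4], [303.6, 224.4], [331.4, 231.1]] minz 0.132
45 [[275.8, 254.9], [305.5, 262.8], [280.5, 238.7], [310.2, 246.3], [303.3, 227.6], [331.0, 234.3]] minz 0.125
```

View pics/c5.png

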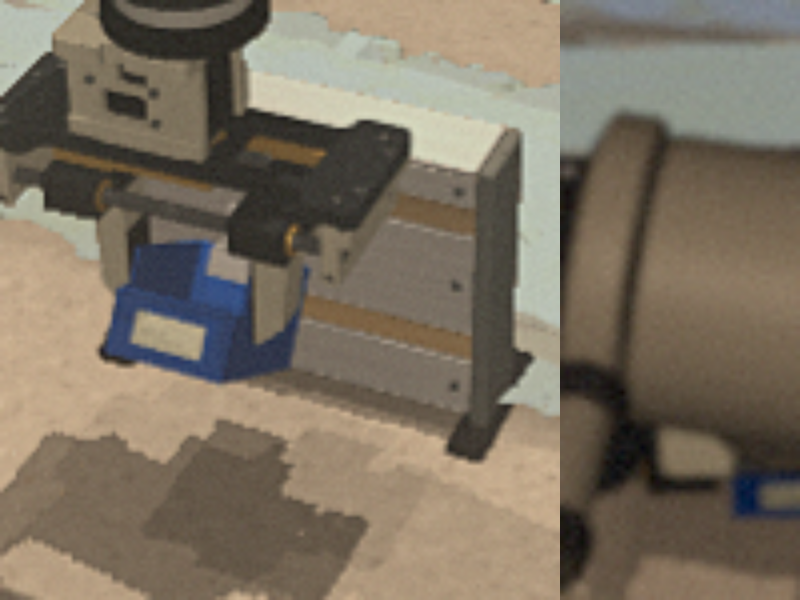

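```bash
python3 - <<'E'
from h import *
tilt(-.02,.012,[25,30,35,40],((-44,-26),(44,-26),(44,26)))
E
```

```text
25 [[277.8, 259.0], [307.2, 266.9], [297.0, 250.5], [324.7, 257.7], [300.6, 226.0], [328.7, 232.8]] minz 0.09
30 [[277.2, 258.2], [306.7, 266.1], [295.9, 253.3], [323.6, 260.6], [300.4, 228.6], [328.4, 235.5]] minz 0.087
35 [[276.7, 257.3], [306.2, 265.2], [294.7, 256.1], [322.5, 263.4], [300.1, 231.3], [328.0, 238.2]] minz 0.084
40 [[276.2, 256.2], [305.9, 264.1], [293.5, 258.7], [321.3, 266.1], [299.7, 234.0], [327.6, 240.9]] minz 0.081
```

Tilt is about 32°, from the bottom edge at (306,265.5)→(323,261). The slot would be tight at that angle, so I'll repeat the droop at a worktop height that stops it at about 40°.

```bash
python3 -m jog '[[[0,0,0,0.03,0],[0,0,0,0.06,0],[0,0,0,0.078,0],[0,0,0,0.081,0],[0,0,0,0.081,0]]]'
python3 -m jog '[[[0,0,0,0,0],[0,0,0,0,0],[0,0,0,0,0],[0,0,0,-0.015,0],[0,0,0,0,0]]]' 3
python3 -m jog '[[[0,0,0,-0.015,0],[0,0,0,0,0],[0,0,0,-0.015,0],[0,0,0,0,0],[0,0,0,0,0]]]'
python3 -m jog '[[[0,0,0,0,0],[0,0,0,0,0],[0,0,0,0,0],[0,0,0,0,0],[0,0,0,-0.01,0]]]' 25
python3 -m jog '[[[0,0,0,-0.02,0],[0,0,0,-0.04,0],[0,0,0,-0.06,0],[0,0,0,-0.068,0],[0,0,0,-0.068,0]]]'
python3 - <<'E'
from h import *
s=snap("scene","s6");h=cv2.cvtColor(s,cv2.COLOR_BGR2HSV)
m=cv2.inRange(h,(100,100,40),(130,255,255));m[:,:260]=0;m[:,345:]=0;m[:210]=0;m[290:]=0
m=cv2.morphologyEx(m,cv2.MORPH_CLOSE,np.ones((3,3)))
c=max(cv2.findContours(m,0,1)[0],key=cv2.contourArea);print(cv2.approxPolyDP(c,1.2,True).reshape(-1,2).tolist())
tilt(-.02,.012,[30,35,40,45],((-44,-26),(44,-26),(-44,6)))
E
```

```text
time: 9.62
tool_pos: [0.4657, 0.0023, 0.0589]
tool_rot: [-3.141, 0.003, 0.04]
contact_force: [0.9, -0.7, -0.9]
opening: 0.0615
grip_force: 24.9
time: 10.03
tool_pos: [0.4697, 0.0028, 0.064]
tool_rot: [3.14, -0.009, 0.041]
contact_force: [1.5, 0.6, -0.9]
opening: 0.0621
grip_force: 3.0
time: 10.45
tool_pos: [0.4661, 0.0033, 0.0596]
tool_rot: [-3.142, -0.0, 0.041]
contact_force: [-1.4, -1.0, -1.9]
opening: 0.0621
grip_force: 3.0
time: 10.87
tool_pos: [0.4653, 0.0034, 0.0688]
tool_rot: [-3.141, 0.003, 0.041]
contact_force: [0.1, -0.1, -0.9]
opening: 0.0616
grip_force: 25.0
time: 11.28
tool_pos: [0.4674, 0.0031, 0.1395]
tool_rot: [3.141, -0.004, 0.041]
contact_force: [1.2, -0.4, -1.5]
opening: 0.0621
grip_force: 25.0
[[286, 232], [285, 240], [281, 242], [278, 257], [307, 263], [309, 253], [313, 252], [310, 251], [310, 249], [313, 248], [313, 244], [304, 243], [302, 241], [303, 234], [293, 233], [300, 236], [298, 244], [286, 242], [286, 233], [290, 232]]
30 [[277.4, 259.1], [306.8, 267.0], [296.1, 254.1], [323.8, 261.5], [280.3, 242.8], [309.9, 250.5]] minz 0.084
35 [[276.9, 258.1], [306.4, 266.1], [295.0, 256.9], [322.6, 264.3], [280.4, 241.8], [310.0, 249.4]] minz 0.081
40 [[276.4, 257.0], [306.0, 265.0], [293.7, 259.5], [321.4, 267.0], [280.5, 240.7], [310.2, 248.3]] minz 0.079
45 [[276.0, 255.8], [305.6, 263.8], [292.4, 262.0], [320.2, 269.5], [280.7, 239.6], [310.4, 247.2]] minz 0.077
```

```bash
python3 - <<'E'
from h import *
for f in("s5","s6"):
    h=cv2.cvtColor(cv2.imread(f'pics/{f}.png'),cv2.COLOR_BGR2HSV)
    m=cv2.inRange(h,(100,90,15),(130,255,255));m[:,:260]=0;m[:,345:]=0;m[:210]=0;m[290:]=0
    print(f,[(x,int(np.nonzero(m[:,x])[0].max())) for x in range(276,330,2) if m[:,x].any()])
E
```

```text
s5 [(276, 257), (278, 258), (280, 258), (282, 259), (284, 259), (286, 259), (288, 260), (290, 260), (292, 261), (294, 261), (296, 262), (298, 263), (300, 263), (302, 264), (304, 264), (306, 264), (308, 260), (310, 263), (312, 262), (314, 262), (316, 261), (318, 261), (320, 260), (322, 256), (326, 238)]
s6 [(278, 257), (280, 257), (282, 258), (284, 258), (286, 258), (288, 259), (290, 259), (292, 260), (294, 260), (296, 261), (298, 261), (300, 262), (302, 263), (304, 263), (306, 264), (308, 259), (310, 264), (312, 257), (314, 263), (316, 258), (318, 264), (320, 263), (322, 263), (324, 254)]
```

```bash
python3 -m jog '[[[0,0.005,0,0.005,0],[0,0.01,0,0.01,0],[0,0.016,0,0.014,0],[0,0.021,0,0.014,0],[0,0.021,0,0.014,0]]]'
python3 -m jog '[[[0,0.001,0,0,0],[0,0.002,0,0,0],[0,0.002,0,0,0],[0,0.003,0,0,0],[0,0.003,0,0,0]]]'
python3 -m jog '[[[0,0.001,0,0,0],[0,0.002,0,0,0],[0,0.002,0,0,0],[0,0.002,0,0,0],[0,0.002,0,0,0]]]'
python3 -m jog '[[[0,0.001,0,0,0],[0,0.002,0,0,0],[0,0.002,0,0,0],[0,0.002,0,0,0],[0,0.002,0,0,0]]]'
```

```text
time: 11.75
tool_pos: [0.4881, 0.0041, 0.1227]
tool_rot: [-3.141, 0.001, 0.041]
contact_force: [-0.7, 0.7, -1.6]
opening: 0.0619
grip_force: 25.0
time: 12.17
tool_pos: [0.4903, 0.0043, 0.1239]
tool_rot: [-3.142, -0.001, 0.041]
contact_force: [-0.4, 0.2, -0.8]
opening: 0.0618
grip_force: 25.0
time: 12.58
tool_pos: [0.4922, 0.0044, 0.1237]
tool_rot: [-3.142, 0.0, 0.041]
contact_force: [0.4, -0.3, -2.0]
opening: 0.0618
grip_force: 25.0
time: 13.0
tool_pos: [0.4942, 0.0045, 0.1237]
tool_rot: [-3.142, 0.0, 0.041]
contact_force: [-0.2, 0.3, -1.8]
opening: 0.0618
grip_force: 25.0
```

```bash
for i in 1; do :; done
python3 -m jog '[[[0,0.001,0,0,0],[0,0.002,0,0,0],[0,0.002,0,0,0],[0,0.002,0,0,0]]]' | grep -E "tool_pos|contact"
python3 -m jog '[[[0,0.001,0,0,0],[0,0.002,0,0,0],[0,0.002,0,0,0],[0,0.002,0,0,0]]]' | grep -E "tool_pos|contact"
python3 -m jog '[[[0,0.001,0,0,0],[0,0.001,0,0,0],[0,0.001,0,0,0],[0,0.001,0,0,0]]]' | grep -E "tool_pos|contact"
```

```text
tool_pos: [0.4963, 0.0045, 0.1237]
contact_force: [0.4, 1.0, -0.9]
tool_pos: [0.4983, 0.0046, 0.1237]
contact_force: [-0.6, 0.6, -2.5]
tool_pos: [0.4992, 0.0046, 0.1237]
contact_force: [0.2, -0.2, -1.8]
```

```bash

python3 -m jog '[[[0,0.001,0,0,0],[0,0.001,0,0,0],[0,0.001,0,0,0]]]' | grep -E "tool_pos|contact"
python3 -m jog '[[[0,0.001,0,0,0],[0,0.001,0,0,0],[0,0.001,0,0,0]]]' | grep -E "tool_pos|contact"
python3 -m jog '[[[0,0.001,0,0,0],[0,0.001,0,0,0],[0,0.001,0,0,0]]]' | grep -E "tool_pos|contact"
python3 -m jog '[[[0,0.001,0,0,0],[0,0.001,0,0,0],[0,0.001,0,0,0]]]' | grep -E "tool_pos|contact"
```

```text
tool_pos: [0.4998, 0.0047, 0.1235]
contact_force: [-2.3, 0.7, -1.9]
tool_pos: [0.4999, 0.0048, 0.1233]
contact_force: [-5.6, 0.0, 0.4]
tool_pos: [0.5, 0.0048, 0.1233]
contact_force: [-8.9, -1.5, 2.6]
tool_pos: [0.5, 0.0048, 0.1232]
contact_force: [-12.7, -2.3, 4.3]
```

Touched the face at TCP x = 0.4995. I'll back off, raise to groove height, then slide in diagonally while watching the force.

```bash

python3 -m jog '[[[0,-0.007,0,0,0],[0,-0.007,0,-0.005,0],[0,-0.007,0,-0.01,0],[0,-0.006,0,-0.0133,0],[0,-0.006,0,-0.0133,0]]]' | grep -E "tool_pos|contact"
python3 -m jog '[[[0,0.001,0,-0.0013,0],[0,0.002,0,-0.0027,0],[0,0.003,0,-0.004,0],[0,0.003,0,-0.004,0]]]' | grep -E "tool_pos|contact"
python3 -m jog '[[[0,0.001,0,-0.0013,0],[0,0.002,0,-0.0027,0],[0,0.003,0,-0.004,0],[0,0.003,0,-0.004,0]]]' | grep -E "tool_pos|contact"
```

```text
tool_pos: [0.4987, 0.0044, 0.1383]
contact_force: [-0.2, 0.0, -0.4]
tool_pos: [0.5006, 0.0047, 0.1412]
contact_force: [0.3, -0.4, -1.0]
tool_pos: [0.5036, 0.0048, 0.1453]
contact_force: [-0.7, 0.5, -2.5]
```

```bash

python3 -m jog '[[[0,0.001,0,-0.0013,0],[0,0.002,0,-0.0027,0],[0,0.003,0,-0.004,0],[0,0.003,0,-0.004,0]]]' | grep -E "tool_pos|contact"
python3 -m jog '[[[0,0.001,0,-0.0013,0],[0,0.002,0,-0.0027,0],[0,0.003,0,-0.004,0],[0,0.003,0,-0.004,0]]]' | grep -E "tool_pos|contact"
python3 -m jog '[[[0,0.001,0,-0.001,0],[0,0.002,0,-0.002,0],[0,0.003,0,-0.003,0],[0,0.003,0,-0.003,0]]]' | grep -E "tool_pos|contact"
```

```text
tool_pos: [0.5066, 0.0049, 0.1493]
contact_force: [0.9, 0.4, -1.1]
tool_pos: [0.5096, 0.005, 0.1533]
contact_force: [-0.4, -0.9, -2.3]
tool_pos: [0.5126, 0.0051, 0.1563]
contact_force: [0.3, -0.9, -2.2]
```

```bash

python3 -m jog '[[[0,0.001,0,0,0],[0,0.002,0,0,0],[0,0.003,0,-0.0005,0],[0,0.003,0,-0.0005,0]]]' | grep -E "tool_pos|contact"
python3 -m jog '[[[0,0,0,0,0],[0,0,0,0,0],[0,-0.001,0,0.004,0],[0,-0.001,0,0.008,0],[0,-0.001,0,0.008,0]]]' 5 
python3 -m jog '[[[0,-0.001,0,0.004,0],[0,-0.002,0,0.008,0],[0,-0.003,0,0.012,0],[0,-0.003,0,0.014,0],[0,-0.003,0,0.014,0]]]'
python3 - <<'E'
from h import *
h=cv2.cvtColor(snap("scene","s7"),cv2.COLOR_BGR2HSV)
m=cv2.inRange(h,(100,90,15),(130,255,255));m[:,:260]=0;m[:,375:]=0;m[:190]=0;m[290:]=0
print([(x,int(np.nonzero(m[:,x])[0].max())) for x in range(270,360,3) if m[:,x].any()])
tilt(-.02,.012,[10,20,30,37],((-44,-26),(44,-26)))
E
```

```text
tool_pos: [0.5154, 0.0053, 0.1566]
contact_force: [0.4, 0.3, -1.6]
time: 17.83
tool_pos: [0.5137, 0.0053, 0.1477]
tool_rot: [-3.141, 0.001, 0.041]
contact_force: [0.2, -0.2, -1.3]
opening: 0.0622
grip_force: 5.0
time: 18.25
tool_pos: [0.5108, 0.0052, 0.1338]
tool_rot: [-3.141, 0.001, 0.041]
contact_force: [0.3, -0.2, -1.1]
opening: 0.0621
grip_force: 5.0
[(291, 250), (294, 251), (297, 251), (300, 252), (303, 253), (306, 254), (309, 254), (312, 255), (315, 256), (318, 256), (321, 254), (324, 251), (327, 249), (330, 247), (333, 245)]
10 [[290.5, 249.7], [318.8, 257.1], [309.2, 232.1], [336.1, 238.8]] minz 0.097
20 [[289.1, 248.9], [317.6, 256.4], [307.5, 237.9], [334.4, 244.7]] minz 0.088
30 [[288.0, 247.5], [316.6, 255.0], [305.4, 243.5], [332.4, 250.4]] minz 0.08
37 [[287.3, 246.2], [316.1, 253.7], [303.8, 247.2], [330.9, 254.2]] minz 0.076
```

Tilt is down to about 19°, so the hook is engaged and pivoting as planned. I'll keep lowering.

```bash

python3 -m jog '[[[0,0,0,0.004,0],[0,0.001,0,0.008,0],[0,0.001,0,0.012,0],[0,0.002,0,0.014,0],[0,0.002,0,0.014,0]]]'
python3 -m jog '[[[0,0.0005,0,0.003,0],[0,0.001,0,0.006,0],[0,0.001,0,0.009,0],[0,0.001,0,0.01,0],[0,0.001,0,0.01,0]]]'
python3 - <<'E'
from h import *
h=cv2.cvtColor(snap("scene","s8"),cv2.COLOR_BGR2HSV)
m=cv2.inRange(h,(100,90,15),(130,255,255));m[:,:260]=0;m[:,375:]=0;m[:190]=0;m[290:]=0
print([(x,int(np.nonzero(m[:,x])[0].max())) for x in range(270,360,3) if m[:,x].any()])
tilt(-.02,.012,[-5,0,5,10],((-44,-26),(44,-26)))
E
```

```text
time: 18.72
tool_pos: [0.513, 0.0053, 0.1198]
tool_rot: [-3.141, 0.001, 0.041]
contact_force: [-0.3, -0.3, -1.9]
opening: 0.0622
grip_force: 5.0
time: 19.13
tool_pos: [0.5146, 0.0053, 0.1104]
tool_rot: [-3.142, -0.001, 0.041]
contact_force: [2.1, 0.0, -0.2]
opening: 0.0625
grip_force: 5.0
[(294, 259), (297, 259), (300, 260), (303, 261), (306, 262), (309, 262), (312, 263), (315, 264), (318, 265), (321, 266), (324, 261), (327, 257)]
-5 [[294.2, 257.7], [321.9, 265.1], [312.1, 231.2], [338.8, 237.8]] minz 0.082
0 [[293.4, 258.0], [321.2, 265.4], [311.6, 234.2], [338.2, 240.8]] minz 0.083
5 [[292.7, 258.0], [320.5, 265.5], [311.0, 237.1], [337.6, 243.8]] minz 0.078
10 [[291.9, 257.9], [319.9, 265.4], [310.3, 240.1], [336.9, 246.8]] minz 0.073
```

```bash

python3 -m jog '[[[0.3,0,0,0,0],[0.36,0,0,0,0],[0.4,0,0,0,0],[0.5,0,0,0,0],[0.7,0,0,0,0]]]' 3
python3 -m jog '[[[0.8,0,0,0,0],[0.9,0,0,0,0],[0.9,0,0,0,0]]]'
python3 -m jog '[[[0.9,0,0,-0.02,0],[0.9,0,0,-0.05,0],[0.9,0,0,-0.08,0],[0.9,0,0,-0.12,0],[0.9,0,0,-0.14,0]]]'
python3 -m jog '[[[0.9,-0.03,-0.02,0,0],[0.9,-0.05,-0.06,0,0],[0.9,-0.05,-0.1,0,0],[0.9,-0.05,-0.14,0,0],[0.9,-0.05,-0.18,0,0]]]'
python3 - <<'E'
from h import *
s=snap("scene","s9");t=snap("top","t9")
cv2.imwrite('pics/c9.png',np.hstack([cv2.resize(s[165:285,265:375],(550,600)),cv2.resize(t[180:300,290:340],(250,600))]))
E
```

```text
time: 19.6
tool_pos: [0.5139, 0.0053, 0.1105]
tool_rot: [-3.141, 0.001, 0.041]
contact_force: [-0.6, -0.6, -0.6]
opening: 0.0719
grip_force: 0.0
time: 19.85
tool_pos: [0.5142, 0.0052, 0.1105]
tool_rot: [-3.142, 0.0, 0.041]
contact_force: [0.9, -0.0, 0.6]
opening: 0.0864
grip_force: 0.0
time: 20.27
tool_pos: [0.5153, 0.0051, 0.2548]
tool_rot: [3.141, -0.005, 0.041]
contact_force: [1.0, 0.1, 0.9]
opening: 0.0874
grip_force: 0.0
time: 20.68
tool_pos: [0.4562, 0.1847, 0.251]
tool_rot: [-3.141, -0.001, 0.04]
contact_force: [0.8, -0.6, 1.2]
opening: 0.0869
grip_force: 0.0
```

View pics/c9.png

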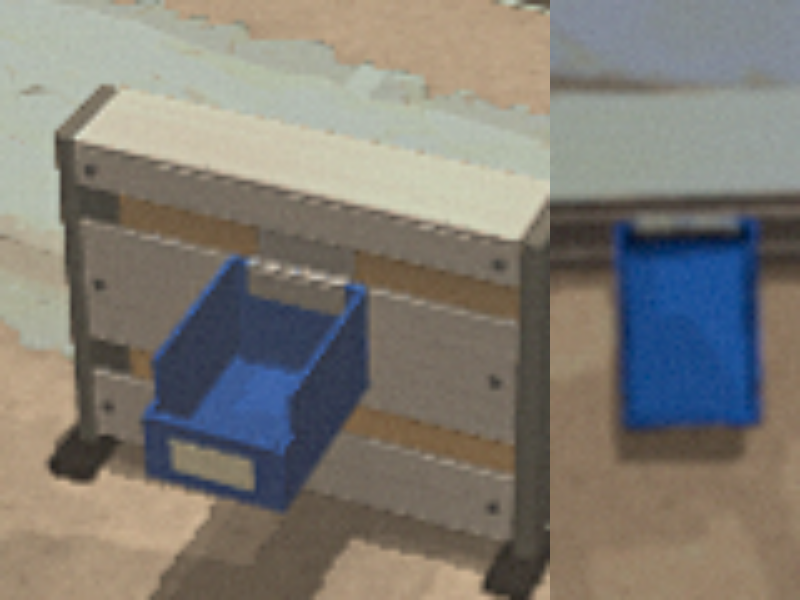

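The bin hangs level in the upper groove, with its hook leg visible behind the slat at crop (305,255) and its back on the panel. Next I'll measure the peg.

```bash
python3 - <<'E'
from h import *
np.set_printoptions(precision=4,suppress=True)
for n,(x0,x1,y0,y1) in dict(top=(200,250,262,284),scene=(190,240,250,280)).items():
    t=cv2.imread(f'pics/{n}0.png').astype(int)
    m=((t[:,:,2]-t[:,:,1]>45)&(t[:,:,2]-t[:,:,0]>35)).astype(np.uint8);k=np.zeros_like(m);k[y0:y1,x0:x1]=1;m*=k
    c=max(cv2.findContours(m,0,1)[0],key=cv2.contourArea)
    pts=np.argwhere(m)[:,::-1].astype(float);w=onz(n,pts,.009)[:,:2]
    mu=w.mean(0);v=np.linalg.svd(w-mu)[2][0];v=v if v[1]>0 else -v;s=(w-mu)@v;q=(w-mu)@[v[1],-v[0]]
    print(n,m.sum(),"mean",mu,"mid",mu+v*(s.max()+s.min())/2,"len",np.ptp(s),"wid",np.ptp(q),"yaw",np.arctan2(-v[0],v[1]))
go(.477,.229,.12,0)
E
```

```text
top 143 mean [0.4775 0.2321] mid [0.4776 0.2331] len 0.06731844387207467 wid 0.013984482806489474 yaw -0.06449938217158999
scene 172 mean [0.478  0.2324] mid [0.4782 0.2342] len 0.07761972277436857 wid 0.020341428606642738 yaw -0.0834066806735121
t 20.78 pos [0.4558 0.1879 0.2506] yaw 0.047 shift [ 0.023  -0.0398  0.1307] turn 0.047
```

```bash

python3 -m jog '[[[0.2,0.01,-0.01,0,-0.12],[0.1,0.015,-0.03,0.02,-0.24],[0,0.02,-0.045,0.04,-0.36],[0,0.02,-0.046,0.06,-0.48],[0,0.02,-0.046,0.07,-0.6]]]'>/dev/null
python3 -m jog '[[[0,0,0,0,-0.12],[0,0,0,0,-0.24],[0,0,0,0,-0.36],[0,0,0,0,-0.48],[0,0,0,0,-0.6]]]'>/dev/null
python3 -m jog '[[[0,0,0,0,-0.12],[0,0,0,0,-0.24],[0,0,0,0,-0.26],[0,0,0,0,-0.26]]]'
python3 -c "
from h import *
go(.478,.2335,.011,1.50)"
```

```text
time: 21.95
tool_pos: [0.4751, 0.2293, 0.1805]
tool_rot: [-3.141, 0.0, 1.498]
contact_force: [-0.6, -1.3, -0.1]
opening: 0.0457
grip_force: 0.0
t 21.95 pos [0.4751 0.2293 0.1805] yaw 1.498 shift [0.0044 0.0026 0.1695] turn -0.002
```

```bash

python3 -m jog '[[[0,0.004,0.003,0.03,0],[0,0.004,0.003,0.065,0],[0,0.004,0.003,0.1,0],[0,0.004,0.003,0.13,0],[0,0.004,0.003,0.14,0]]]' >/dev/null
python3 -m jog '[[[0,0,0,0.01,0],[0,0,0,0.02,0],[0,0,0,0.028,0],[0,0,0,0.029,0],[0,0,0,0.029,0]]]'
python3 -c "
from h import *
go(.478,.2335,.011,1.50)"
```

```text
time: 22.78
tool_pos: [0.4787, 0.2338, 0.012]
tool_rot: [3.141, -0.0, 1.5]
contact_force: [0.3, -0.3, 0.4]
opening: 0.0458
grip_force: 0.0
t 22.78 pos [0.4787 0.2338 0.012 ] yaw 1.5 shift [-0.0003 -0.0006  0.001 ] turn 0.0
```

```bash

python3 -m jog '[[[-0.3,0,0,0.001,0],[-0.6,0,0,0.001,0],[-1,0,0,0.001,0],[-1,0,0,0.001,0],[-1,0,0,0.001,0]]]' 15 >/dev/null
python3 -m jog '[[[-1,0,0,0,0],[-1,0,0,0,0],[-1,0,0,0,0],[-1,0,0,0,0]]]'
python3 -m jog '[[[-1,0,0,-0.02,0],[-1,0,0,-0.06,0],[-1,0,0,-0.1,0],[-1,0,0,-0.14,0],[-1,0,0,-0.18,0]]]'
python3 -m jog '[[[-1,0,0,-0.03,0.12],[-1,0,0,-0.05,0.24],[-1,0,0,-0.05,0.36],[-1,0,0,-0.05,0.48],[-1,0,0,-0.05,0.6]]]' >/dev/null
python3 -m jog '[[[-1,0,0,0,0.12],[-1,0,0,0,0.24],[-1,0,0,0,0.36],[-1,0,0,0,0.48],[-1,0,0,0,0.6]]]' >/dev/null
python3 -m jog '[[[-1,0,0,0,0.12],[-1,0,0,0,0.24],[-1,0,0,0,0.26],[-1,0,0,0,0.26]]]'
python3 - <<'E'
from h import *
np.set_printoptions(precision=4,suppress=True)
# bin rim in hung pose, from top t9: blue box at z=.133
h=cv2.cvtColor(cv2.imread('pics/t9.png'),cv2.COLOR_BGR2HSV);m=cv2.inRange(h,(100,110,40),(130,255,255));m[:,:285]=0;m[:,345:]=0
c=max(cv2.findContours(m,0,1)[0],key=cv2.contourArea);b=cv2.boxPoints(cv2.minAreaRect(c));w=onz("top",b,.125);print(w,w.mean(0))
go(.53,.005,.23,.04)
E
```

```text
time: 23.53
tool_pos: [0.4784, 0.2337, 0.0108]
tool_rot: [3.141, -0.0, 1.501]
contact_force: [-0.8, -0.2, 3.9]
opening: 0.0149
grip_force: 15.0
time: 23.95
tool_pos: [0.4778, 0.2335, 0.1922]
tool_rot: [-3.141, 0.0, 1.501]
contact_force: [-0.0, 0.2, -1.0]
opening: 0.0147
grip_force: 15.0
time: 25.12
tool_pos: [0.4782, 0.2336, 0.2403]
tool_rot: [3.142, 0.0, 0.043]
contact_force: [0.1, -0.2, 0.6]
opening: 0.015
grip_force: 15.0
[[ 0.5732  0.0391  0.125 ]
 [ 0.5759 -0.0235  0.125 ]
 [ 0.4865 -0.0269  0.125 ]
 [ 0.4838  0.0346  0.125 ]] [0.5299 0.0058 0.125 ]
t 25.12 pos [0.4782 0.2336 0.2403] yaw 0.043 shift [0.042  0.2306 0.0103] turn 0.003
```

```bash

python3 -m jog '[[[-1,0.01,0.03,0,0],[-1,0.02,0.06,0,0],[-1,0.025,0.09,0,0],[-1,0.03,0.12,0,0],[-1,0.035,0.15,0,0]]]' >/dev/null
python3 -m jog '[[[-1,0.004,0.03,0,0],[-1,0.007,0.06,0,0],[-1,0.008,0.078,0,0],[-1,0.008,0.078,0,0],[-1,0.008,0.078,0,0]]]'
python3 -c "
from h import *
go(.531,.0055,.145,.041)"
```

```text
time: 25.95
tool_pos: [0.5305, 0.0069, 0.2403]
tool_rot: [-3.141, 0.0, 0.041]
contact_force: [0.1, 0.1, -0.6]
opening: 0.0149
grip_force: 15.0
t 25.95 pos [0.5305 0.0069 0.2403] yaw 0.041 shift [0.0005 0.0015 0.0953] turn 0.0
```

```bash

python3 -m jog '[[[-1,0,0.0015,0.02,0],[-1,0,0.0015,0.05,0],[-1,0,0.0015,0.08,0],[-1,0,0.0015,0.094,0],[-1,0,0.0015,0.094,0]]]' >/dev/null
python3 -m jog '[[[-1,0,0,0,0],[-1,0,0,0,0],[-1,0,0,0,0]]]'
python3 -m jog '[[[0.2,0,0,0,0],[0.2,0,0,0,0],[0.2,0,0,0,0],[0.2,0,0,0,0],[0.2,0,0,0,0]]]'
python3 -m jog '[[[0.2,0,0,-0.02,0],[0.2,0,0,-0.05,0],[0.2,0,0,-0.08,0],[0.2,0,0,-0.11,0],[0.2,0,0,-0.13,0]]]' >/dev/null
python3 -m jog '[[[0.2,-0.03,-0.03,0,0],[0.2,-0.05,-0.06,0,0],[0.2,-0.06,-0.1,0,0],[0.2,-0.06,-0.14,0,0],[0.2,-0.06,-0.18,0,0]]]'
python3 - <<'E'
from h import *
s=snap("scene","s10");t=snap("top","t10")
cv2.imwrite('pics/c10.png',np.hstack([cv2.resize(s[165:285,265:375],(550,600)),cv2.resize(t[180:300,290:340],(250,600))]))
E
```

```text
time: 26.62
tool_pos: [0.5316, 0.0065, 0.1481]
tool_rot: [3.141, -0.003, 0.042]
contact_force: [0.6, -0.6, 0.3]
opening: 0.0144
grip_force: 15.0
time: 27.03
tool_pos: [0.5307, 0.006, 0.1467]
tool_rot: [-3.142, -0.0, 0.041]
contact_force: [0.3, -0.3, -0.7]
opening: 0.0436
grip_force: 0.0
time: 27.87
tool_pos: [0.4625, 0.1848, 0.2772]
tool_rot: [-3.141, -0.001, 0.04]
contact_force: [1.6, -1.2, -0.3]
opening: 0.0553
grip_force: 0.0
```

View pics/c10.png

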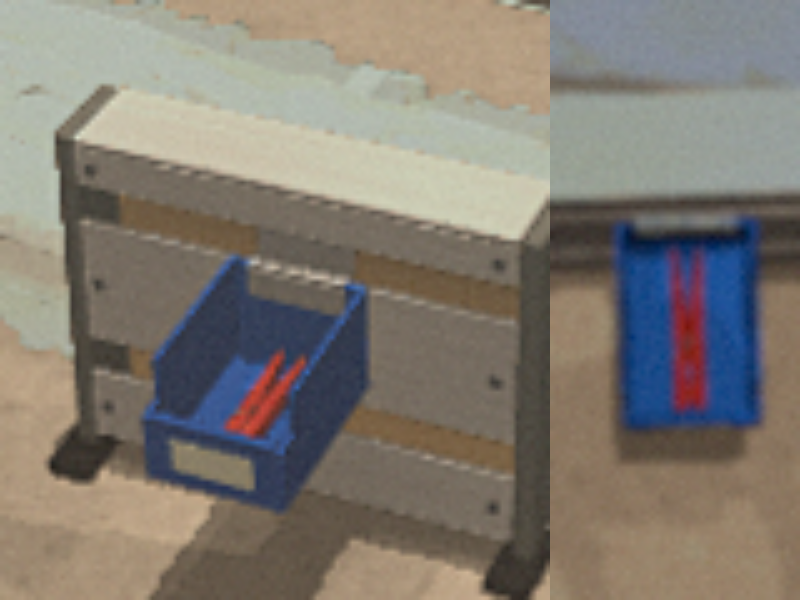

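The peg lies flat in the hanging bin (crop (265,395) and top strip (688,330)), and the bin is still level. Handing in.

```bash
python3 -m jog '[[[0.2,0,0,0,0],[0.2,0,0,0,0],[0.2,0,0,0,0]]]' >/dev/null; python3 -c "
from cell import robot
print(robot.hand_in())"
```

```text
the job is handed in; nothing more can be done
None
```

The blue bin hangs level in the panel's upper groove with the red peg lying flat inside it, the tape measure and spray can were never approached, and the job is handed in at about 28 s (the hand-in returned no verdict).

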